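# Snap the dial back onto the kitchen timer and keep it pressed

### The job

The kitchen timer's white dial has come off its stud. Pick the dial up, press it straight down onto the stud until it clicks fully home, and then keep pushing so that the sprung spindle stays well pressed in: finish like that, with the fingers still pushing the dial down, not letting go. Leave the other kitchen things where they are.

Things in the scene. Friction and masses are not known exactly. Their poses are not given: they have to be found in the camera images.
- dial_center (a point): White plastic timer dial, a 16-sided cap 42 mm across, 40 mm tall, about 50 g, red pointer line on its closed top; stands on the ledge, socket down. This point is its centre, 20 mm above the underside, z up its axis. Any yaw fits. Socket: 18 mm wide at a snap lip (1 to 4 mm above the underside), then 27 mm wide, 30 mm deep. Grasp it from above by its sides.
- stud_seat (a point): Middle of the round steel seat (28 mm across) at the foot of the timer's upright stud. The dial's underside rests on it when fully home: the dial's centre is then 20 mm above this point, on the same axis. Moves down with the spindle.
- stud_top (a point): Tip of the upright steel stud, 25 mm above the seat; 15 mm thick, top 6 mm coned to 6 mm. Four sprung brass balls stand out of it to 22 mm across, 8.5 mm above the seat. The dial's lip meets them with its underside about 12 mm above the seat; the push then rises to about 9 N (the spindle sinks some 6 mm meanwhile), drops suddenly as the lip passes the balls, and the dial snaps onto the seat.
- spindle (a joint): How far the sprung spindle (stud and seat together) is pushed down into the timer, in m: 0 is up, 0.008 is the bottom stop. It starts to move at about 2 N and reaches the stop at about 12 N (1.2 N per mm). It gives way while the dial is being snapped on, springs back up at the click, and goes in again as the pushing goes on.
- timer: The timer's fixed round blue housing, 112 mm across and 30 mm high, with white tick marks on top; origin at the centre of its underside on the ledge. The seat of the stud stands 42 mm above the ledge (12 mm above the housing's top) over its middle when the spindle is up.
- diffuser_low: Lower of two stacked aluminium tagine diffusers, disc 190 mm across, 8 mm thick, with a wire handle to 170 mm from the middle; origin at the centre of its underside. Bystander.
- diffuser_high: Upper of the two diffusers, same size, lying on the lower one. Bystander.
- lemon_jar: Lidded blue ceramic preserved lemon jar, 108 mm across and 145 mm tall with its white lid and knob; origin at the centre of its underside. Bystander.
- tongs: Steel tongs lying on the ledge, about 245 mm long along x, 60 mm wide, 18 mm high; origin near the middle, on the underside. Bystander.
- spoon: Olive-wood tasting spoon, 220 mm long, lying along its x. Bystander.
- salt_bowl: Blue ceramic salt bowl, 90 mm across, 40 mm high; origin at the centre of its underside. Bystander.
- oil_bottle: Green glass oil bottle, 64 mm across, 220 mm tall; origin at the centre of its underside. Bystander.
There are look-alikes about, which are no part of the job. Of the things shaped like the part that bears dial_center, the white one is meant.

How it is judged:
By the outcome, as a careful person would: the job done as asked, in the order asked, and still so for the second after the job is handed in, while the arm keeps its last pose, push and grip.
It also fails if it takes over 50 s, if anything falls off the work surface, if the arm or the gripper's body presses on something with over 40 N, if the wrist force passes 120 N, or if a joint passes its speed limit or range.

### The arm

A 7-joint arm with a two-finger parallel gripper is mounted at the origin on the work surface. World frame = base frame: x ahead of the robot, y to its left, z up, the work surface at z = 0. Lengths are in m, angles in rad, forces in N, time in s.
With the tool pointing down it reaches from about 0.35 to 0.775 m from the base axis. Payload 3.1 kg.
Tool frame: the origin (TCP) lies on the front face of the gripper's body, between the roots of the fingers; the fingertips stand 73 mm ahead of it and the grasp point (between the pads) lies 54 mm ahead of it; y points along the fingers, x is the direction in which the jaws open and shut, and the axes are right-handed (so a half turn about y gives the same grasp; the last joint's range is limited). The gripper opens to 85 mm and grips with 20 to 120 N. Pads are 22 mm wide; open, the fingers measure 114 mm over their backs; the gripper's body (76 mm by 85 mm) begins 54 mm behind the grasp point. The pads swing forward as they close: fully open they stand 13 mm farther back than shut.
Start: joints at [1.178, 0.311, 0.014, 1.512, -0.004, 1.319, -0.027], TCP at [0.189, -0.517, 0.304] pointing down, gripper open.
Joint ranges: [-2.7, 2.7], [-0.3, 1.91], [-1.27, 1.3], [0.12, 2.57], [-1.44, 4.58], [0.2, 2.03], [-3.05, 3.05]. Speed limits (rad/s): [2.79, 2.79, 3.14, 3.14, 3.14, 3.14, 3.14].

### API

Orientations are given as a unit quaternion [w, x, y, z].
In Python, from bench import ctrl, vision, workorder gives the robot as it stands.
- The arm moves only by the shell command python3 -m inch 'ROWS' [FORCE]. ROWS is text: rows parted by semicolons, each of 7 numbers parted by spaces: the shift along the tool's x, y, z in m, then the turn, a rotation vector about the tool's x, y, z in rad, then the closure, from 0 (fully open) to 1 (shut). In form: x y z rx ry rz grip; .... A call has 1 to 12 rows; each row is the pose to reach, as a shift and turn from the pose commanded when the call began, along the tool's axes at that moment; what a row does not reach only later rows make up. A row lasts 1/12 s, in which the tool goes at most 41.7 mm and 7.16 degrees, less where a joint would pass 70% of its speed; a pose out of reach is approached as far as the arm can. A call with a gripper value outside its range is refused whole. The fingers move at their own pace and stop on an object; FORCE is the grip in N (left out, the last holds). Time passes only in rows, so rows that repeat a pose let the fingers close. It gives the time, the measured TCP pose, the force and the opening at its end, in the units of the state.
- ctrl.read_state(): the state, without advancing time (a new reading comes with each control period).
- vision.camera(name): name is "scene" or "top" or "wrist"; returns a dict with "color" (384x512x3 uint8, red, green, blue), "vfov" (degrees; the focal length in pixels is half the picture's height over the tangent of half this angle, whatever the lens; pixels are square), "cx", "cy" (the principal point, pixels), "view" (4x4, takes a point from world to camera coordinates). Camera axes: x right, y up, looking along -z (the intrinsics and any distortion apply to the point x, -y, -z); pixel columns grow to the right and rows downward; lengths in m; the calibration is good to about 2 mm. A picture is of the moment at which its call begins. There is no depth.
- workorder.close_job(): hands the job in, once; it reports no verdict.
The state is a dict: "time_s": time; "q": joint angles; "joint_vel": joint speeds; "joint_efforts": joint torques, N m; "eef_pos": TCP position; "tool_rot": TCP orientation; "ft_force": force on the tool from outside, world axes, zero at the start; "torque": the same for the moment, N m; "finger_gap": finger opening in m.
Only numpy, scipy, OpenCV 4.12 (cv2) and the standard library are available. Lean on these libraries where they do the work, as an engineer would, in place of code of your own. Each camera call takes 0.05 s, during which the arm holds its last target. There are 200 camera calls.

## Working session

There is one attempt and no reset: what is moved stays moved. The work goes in short steps, Python scripts to look and compute and a shell command to move; the robot and the scene stay as the last step left them, time stands still between calls to the robot, and variables do not carry over. Pictures are saved under pics/ and viewed, about 8 in all and at most 12, crops included, and the job is handed in when it is done.

```bash
mkdir -p pics; ls; python3 - <<'E'
from bench import ctrl, vision
import cv2,pickle
s=ctrl.read_state(); print({k:s[k] for k in("time_s","eef_pos","tool_rot","ft_force","finger_gap")})
d={n:vision.camera(n) for n in("scene","top","wrist")}
pickle.dump(d,open("d0.pkl","wb"))
for n in d:
    print(n,{k:d[n][k] for k in d[n] if k!="color"})
    cv2.imwrite(f"pics/{n}0.png",d[n]["color"][:,:,::-1])
E
```

```text
pics
{'time_s': 0.0, 'eef_pos': array([ 0.18882341, -0.51596087,  0.30279524]), 'tool_rot': array([ 0.58005649, -0.57914228,  0.40577087, -0.40432497]), 'ft_force': array([ 0.03781489, -0.79958037,  0.22266921]), 'finger_gap': 0.08546082855267169}
scene {'vfov': 57.85197355047051, 'cx': 258.3358575302482, 'cy': 188.82456274087946, 'view': array([[-0.40245997,  0.91540782,  0.00738168,  0.30472963],
       [-0.72836559, -0.32509042,  0.60315817,  0.35253509],
       [ 0.55453542,  0.23737046,  0.79758744, -1.64563988],
       [ 0.        ,  0.        ,  0.        ,  1.        ]])}
top {'vfov': 51.19707424065432, 'cx': 256.3811920326888, 'cy': 187.04533175144005, 'view': array([[-0.00298371, -0.99997705, -0.00608235, -0.07163716],
       [ 0.98954238, -0.00382962,  0.14419155, -0.5763145 ],
       [-0.14421154, -0.00558852,  0.9895311 , -1.41979595],
       [ 0.        ,  0.        ,  0.        ,  1.        ]])}
wrist {'vfov': 59.92830299018263, 'cx': 249.08447782684283, 'cy': 187.13928256363926, 'view': array([[ 0.34455718, -0.93876281, -0.00217477, -0.54987614],
       [ 0.89780623,  0.33019982, -0.29139672,  0.03859391],
       [ 0.27427051,  0.09845031,  0.95659982, -0.37853036],
       [ 0.        ,  0.        ,  0.        ,  1.        ]])}
```

View pics/top0.png

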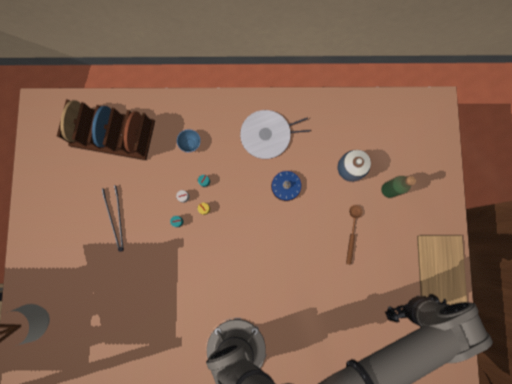

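View pics/scene0.png

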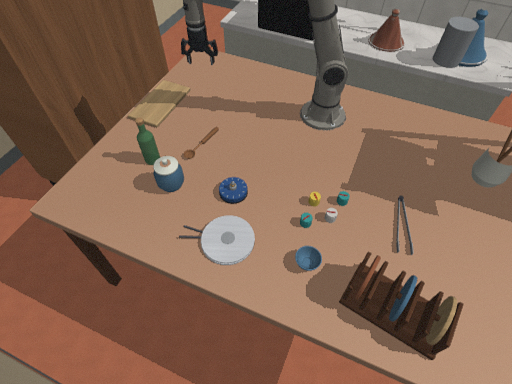

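The top view shows the white dial at about (182,196), the look-alikes at (204,181), (176,221) and (203,208), and the timer at (286,186). The scene view shows the dial at (331,214) and the timer at (233,189). Next I'll make upscaled crops and a first measurement.

```bash
cat > h.py <<'E'
import numpy as np,cv2
def ray(c,u,v):
    f=c["color"].shape[0]/2/np.tan(np.radians(c["vfov"])/2); R=c["view"][:3,:3];t=c["view"][:3,3]
    d=R.T@np.array([(u-c["cx"])/f,-(v-c["cy"])/f,-1.]); return -R.T@t,d
def onz(c,u,v,z):
    o,d=ray(c,u,v); return o+d*(z-o[2])/d[2]
def tri(*obs):
    A=0;b=0
    for c,u,v in obs:
        o,d=ray(c,u,v); d=d/np.linalg.norm(d); P=np.eye(3)-np.outer(d,d); A=A+P; b=b+P@o
    return np.linalg.solve(A,b)
def proj(c,p):
    f=c["color"].shape[0]/2/np.tan(np.radians(c["vfov"])/2); q=c["view"][:3,:3]@p+c["view"][:3,3]
    return c["cx"]-f*q[0]/q[2], c["cy"]+f*q[1]/q[2]
E
python3 - <<'E'
import pickle,cv2,numpy as np
from h import *
d=pickle.load(open("d0.pkl","rb"))
def crop(n,u,v,r): 
    return cv2.resize(d[n]["color"][v-r:v+r,u-r:u+r,::-1],(380,290 if 0 else 380),interpolation=cv2.INTER_NEAREST)
a=np.hstack([crop("top",190,200,32),crop("top",286,186,20)])
b=np.hstack([crop("scene",328,210,25),crop("scene",233,189,20)])
cv2.imwrite("pics/crops.png",cv2.resize(np.vstack([a,b]),(600,600)))
for n,(u,v),r in(("top",(182,196),9),("scene",(331,214),10)):
    im=d[n]["color"][v-r:v+r,u-r:u+r].astype(int); hsv=cv2.cvtColor(im.astype(np.uint8),cv2.COLOR_RGB2HSV)
    m=((hsv[...,1]<60)&(hsv[...,2]>110)); ys,xs=np.nonzero(m); print(n,len(xs),xs.mean()+u-r,ys.mean()+v-r,xs.min()+u-r,xs.max()+u-r,ys.min()+v-r,ys.max()+v-r)
    if n=="top": print(onz(d[n],xs.mean()+u-r,ys.mean()+v-r,.037))
    else: print(onz(d[n],xs.mean()+u-r,ys.mean()+v-r,.028))
for n,(u,v),r in(("top",(286,186),20),("scene",(233,189),20)):
    hsv=cv2.cvtColor(d[n]["color"],cv2.COLOR_RGB2HSV)
    m=((hsv[...,0]>100)&(hsv[...,0]<130)&(hsv[...,1]>120)).astype(np.uint8); k=np.zeros_like(m);k[v-r:v+r,u-r:u+r]=1
    c=max(cv2.findContours(m*k,0,2)[0],key=cv2.contourArea); (x,y),ax,an=cv2.fitEllipse(cv2.convexHull(c)); print(n,x,y,ax,onz(d[n],x,y,.02))
E
```

```text
top 101 181.44554455445544 195.6039603960396 176 187 190 201
[0.54621247 0.2000826  0.037     ]
scene 105 331.9238095238095 214.07619047619048 326 337 208 222
[0.54457484 0.20099114 0.028     ]
top 286.05413818359375 185.40335083007812 (27.63873863220215, 27.947092056274414) [ 0.5849229  -0.18333644  0.02      ]
scene 232.69898986816406 189.8192596435547 (25.263307571411133, 27.773738861083984) [ 0.58767122 -0.18328417  0.02      ]
```

View pics/crops.png

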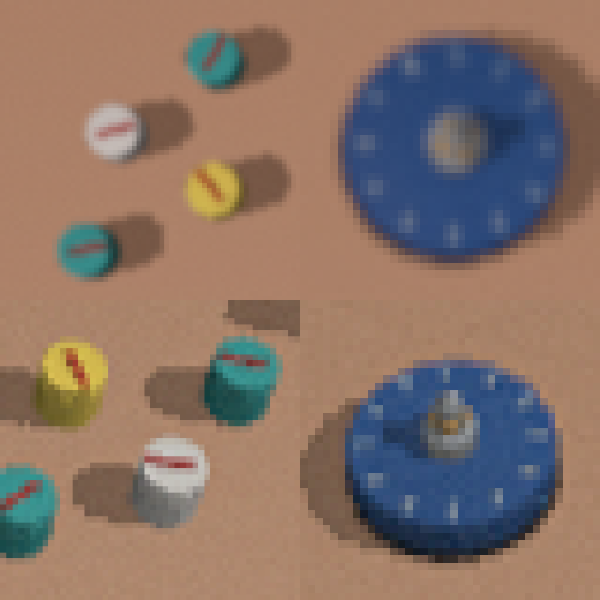

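The crops confirm the white dial in both views and a stud with brass balls in the middle of the timer. The two views agree to 2–3 mm, giving dial ≈ (0.546, 0.200) and timer ≈ (0.586, -0.183). Now I'll work out the move to a point above the dial.

```bash
cat >> h.py <<'E'
from scipy.spatial.transform import Rotation as Ro
def cur():
    from bench import ctrl
    s=ctrl.read_state(); q=s["tool_rot"]; return s,Ro.from_quat([q[1],q[2],q[3],q[0]])
def plan(p,yaw=None):
    """tool-axis shift and rotvec to reach p, tool down, jaw axis at world yaw (mod 180; None keeps)"""
    s,R=cur(); M=R.as_matrix(); y0=np.arctan2(M[1,0],M[0,0])
    if yaw is None: yaw=y0
    yaw=y0+(yaw-y0+np.pi/2)%np.pi-np.pi/2
    x=np.array([np.cos(yaw),np.sin(yaw),0]); z=np.array([0,0,-1.])
    T=Ro.from_matrix(np.c_[x,np.cross(z,x),z])
    print("t",round(s["time_s"],2),"pos",s["eef_pos"].round(4),"jaw yaw",np.degrees(y0).round(1),"tilt z",M[:,2].round(3),"q",np.round(s["q"],2),"F",s["ft_force"].round(1),"gap",round(s["finger_gap"],4))
    print("shift",(M.T@(np.array(p)-s["eef_pos"])).round(4),"rot",(R.inv()*T).as_rotvec().round(4))
E
python3 - <<'E'
from h import *
for y in (25,90):plan([.546,.200,.25],np.radians(y))
E
```

```text
t 0.15 pos [ 0.1889 -0.5161  0.303 ] jaw yaw -69.9 tilt z [ 0.939  0.344 -0.   ] q [ 1.18  0.31  0.01  1.51 -0.    1.32 -0.03] F [-0.4  0.5 -0.8] gap 0.0851
shift [-0.5496  0.054   0.5815] rot [-1.247   1.1469  1.1446]
t 0.15 pos [ 0.1889 -0.5161  0.303 ] jaw yaw -69.9 tilt z [ 0.939  0.344 -0.   ] q [ 1.18  0.31  0.01  1.51 -0.    1.32 -0.03] F [-0.4  0.5 -0.8] gap 0.0851
shift [-0.5496  0.054   0.5815] rot [-1.5528  0.2767  0.2738]
```

The tool's y axis is the approach direction along the fingers, so I'll fix the helper.

```bash
sed -i 's/z=np.array(\[0,0,-1.\])/y=np.array([0,0,-1.])/; s/np.c_\[x,np.cross(z,x),z\]/np.c_[x,y,np.cross(x,y)]/; s/"tilt z",M\[:,2\]/"approach",M[:,1]/' h.py
python3 - <<'E'
from h import *
for y in (25,90):plan([.546,.200,.25],np.radians(y))
E
```

```text
t 0.15 pos [ 0.1889 -0.5161  0.303 ] jaw yaw -69.9 approach [-0.001  0.002 -1.   ] q [ 1.18  0.31  0.01  1.51 -0.    1.32 -0.03] F [-0.4  0.5 -0.8] gap 0.0851
shift [-0.5496  0.054   0.5815] rot [ 0.0015  1.4853 -0.0015]
t 0.15 pos [ 0.1889 -0.5161  0.303 ] jaw yaw -69.9 approach [-0.001  0.002 -1.   ] q [ 1.18  0.31  0.01  1.51 -0.    1.32 -0.03] F [-0.4  0.5 -0.8] gap 0.0851
shift [-0.5496  0.054   0.5815] rot [ 0.0004  0.3508 -0.0019]
```

```bash
python3 -m inch '-0.55 0.054 0.58 0 -1.656 0 0; -0.55 0.054 0.58 0 -1.656 0 0; -0.55 0.054 0.58 0 -1.656 0 0; -0.55 0.054 0.58 0 -1.656 0 0; -0.55 0.054 0.58 0 -1.656 0 0; -0.55 0.054 0.58 0 -1.656 0 0; -0.55 0.054 0.58 0 -1.656 0 0; -0.55 0.054 0.58 0 -1.656 0 0; -0.55 0.054 0.58 0 -1.656 0 0; -0.55 0.054 0.58 0 -1.656 0 0; -0.55 0.054 0.58 0 -1.656 0 0; -0.55 0.054 0.58 0 -1.656 0 0' 60; python3 -c "
from h import *
plan([.546,.2,.25],np.radians(25))"
```

```text
time_s: 1.15
eef_pos: [0.4112, -0.0679, 0.2702]
tool_rot: [-0.7, 0.7, 0.101, -0.101]
ft_force: [1.3, -0.9, 0.4]
finger_gap: 0.0856
t 1.15 pos [ 0.4112 -0.0679  0.2702] jaw yaw 16.4 approach [ 0.    -0.001 -1.   ] q [ 0.64  0.09 -0.55  1.88  0.05  1.18  0.36] F [ 1.3 -0.9  0.4] gap 0.0856
shift [0.2049 0.02   0.219 ] rot [ 9.000e-04 -1.505e-01  1.000e-04]
```

```bash
python3 -m inch '0.205 0.02 0.219 0 -0.15 0 0; 0.205 0.02 0.219 0 -0.15 0 0; 0.205 0.02 0.219 0 -0.15 0 0; 0.205 0.02 0.219 0 -0.15 0 0; 0.205 0.02 0.219 0 -0.15 0 0; 0.205 0.02 0.219 0 -0.15 0 0; 0.205 0.02 0.219 0 -0.15 0 0; 0.205 0.02 0.219 0 -0.15 0 0; 0.205 0.02 0.219 0 -0.15 0 0; 0.205 0.02 0.219 0 -0.15 0 0'; python3 - <<'E'
from h import *
from bench import vision
import pickle
plan([.546,.2,.25],np.radians(25))
c=vision.camera("wrist"); pickle.dump(c,open("w1.pkl","wb")); cv2.imwrite("pics/w1.png",c["color"][:,:,::-1])
print(proj(c,np.array([.546,.2,.04])))
E
```

```text
time_s: 1.98
eef_pos: [0.5471, 0.1974, 0.2494]
tool_rot: [-0.691, 0.691, 0.151, -0.152]
ft_force: [-0.2, -0.3, 0.2]
finger_gap: 0.0854
t 1.98 pos [0.5471 0.1974 0.2494] jaw yaw 24.7 approach [-0.002 -0.001 -1.   ] q [ 0.08  0.49 -0.67  1.49  0.31  1.27 -0.19] F [-0.2 -0.3  0.2] gap 0.0854
shift [ 0.0001 -0.0006  0.0028] rot [ 0.0002 -0.0051 -0.002 ]
(np.float64(250.19303518078007), np.float64(171.15168156852945))
```

View pics/w1.png

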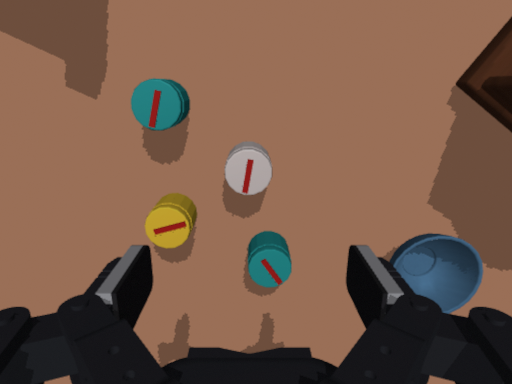

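The wrist view shows the white dial's top at about (248,171), 2 px from the prediction. The look-alikes lie at (160,105), (168,227) and (270,260), clear of the fingers' descent line. I'll refine from this view.

```bash
python3 - <<'E'
from h import *
import pickle
c=pickle.load(open("w1.pkl","rb")); im=c["color"]
h=cv2.cvtColor(im,cv2.COLOR_RGB2HSV)
def fit(m,k=200):
    mm=np.zeros_like(m,np.uint8); mm[171-32:171+32,248-32:248+32]=m[171-32:171+32,248-32:248+32]
    ct=max(cv2.findContours(mm,0,2)[0],key=cv2.contourArea); e=cv2.fitEllipse(cv2.convexHull(ct)); return e
for V in (110,150,180,195,205):
    e=fit((h[...,1]<70)&(h[...,2]>V)); print(V,e,onz(c,*e[0],.04).round(4))
print(im[171,232:272:4].tolist(), im[140:200:5,255].tolist())
E
```

```text
110 ((248.06410217285156, 168.29824829101562), (47.722660064697266, 54.17823028564453), 2.2658698558807373) [0.5433 0.2015 0.04  ]
150 ((247.76319885253906, 171.2874298095703), (44.748992919921875, 47.033687591552734), 107.89904022216797) [0.5441 0.199  0.04  ]
180 ((247.4944610595703, 168.0416259765625), (36.83381271362305, 39.00822448730469), 85.54622650146484) [0.5427 0.2015 0.04  ]Traceback (most recent call last):
  File "<stdin>", line 9, in <module>
  File "<stdin>", line 7, in fit
ValueError: max() iterable argument is empty
```

```bash
python3 -c "
from h import *
plan([.5445,.1993,.078],np.radians(25))"
```

```text
t 2.03 pos [0.5473 0.1959 0.2497] jaw yaw 24.6 approach [-0.001 -0.002 -1.   ] q [ 0.08  0.49 -0.66  1.49  0.31  1.27 -0.19] F [-0.2 -1.8 -0.5] gap 0.0849
shift [-0.0008  0.1717  0.0045] rot [ 0.0014 -0.0073 -0.0019]
```

```bash
python3 -m inch '-0.001 0.04 0.004 0.001 -0.005 -0.002 0.15; -0.001 0.08 0.004 0.001 -0.005 -0.002 0.15; -0.001 0.11 0.004 0.001 -0.005 -0.002 0.15; -0.001 0.13 0.004 0.001 -0.005 -0.002 0.15; -0.001 0.15 0.004 0.001 -0.005 -0.002 0.15; -0.001 0.165 0.004 0.001 -0.005 -0.002 0.15; -0.001 0.172 0.004 0.001 -0.005 -0.002 0.15; -0.001 0.172 0.004 0.001 -0.005 -0.002 0.15; -0.001 0.172 0.004 0.001 -0.005 -0.002 0.15'; python3 - <<'E'
from h import *
from bench import vision
import pickle
plan([.5445,.1993,.078],np.radians(25))
c=vision.camera("wrist"); pickle.dump(c,open("w2.pkl","wb")); cv2.imwrite("pics/w2.png",c["color"][:,:,::-1])
E
```

```text
time_s: 2.78
eef_pos: [0.5453, 0.1992, 0.0788]
tool_rot: [0.691, -0.69, -0.153, 0.151]
ft_force: [0.5, -0.1, -0.5]
finger_gap: 0.0726
t 2.78 pos [0.5453 0.1992 0.0788] jaw yaw 24.8 approach [ 0.002  0.001 -1.   ] q [ 0.02  0.67 -0.58  1.68  0.44  0.93 -0.29] F [ 0.5 -0.1 -0.5] gap 0.0726
shift [-0.0007  0.0008  0.0004] rot [-0.0001 -0.0032  0.0023]
```

View pics/w2.png

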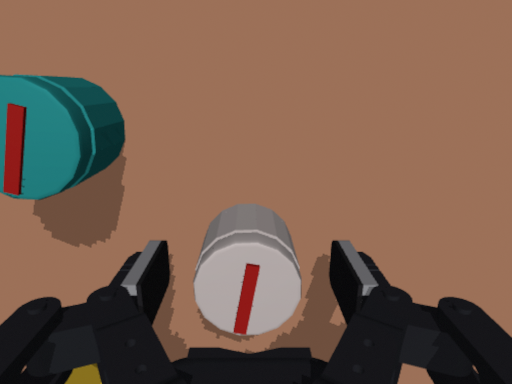

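The dial (top at about (247,285)) sits midway between the pads, with its top level with them. I'll close on it.

```bash
python3 -m inch '0 0 0 0 0 0 0.6; 0 0 0 0 0 0 0.7; 0 0 0 0 0 0 0.8; 0 0 0 0 0 0 1; 0 0 0 0 0 0 1; 0 0 0 0 0 0 1; 0 0 0 0 0 0 1; 0 0 0 0 0 0 1' 70; python3 -c "
from h import *
plan([.586,-.183,.22],None)"
```

```text
time_s: 3.5
eef_pos: [0.5458, 0.2011, 0.0797]
tool_rot: [0.691, -0.69, -0.154, 0.151]
ft_force: [-0.3, -0.4, 6.1]
finger_gap: 0.041
t 3.5 pos [0.5458 0.2011 0.0797] jaw yaw 24.9 approach [ 0.004  0.002 -1.   ] q [ 0.02  0.67 -0.58  1.67  0.44  0.93 -0.29] F [-0.3 -0.4  6.1] gap 0.041
shift [-0.1248 -0.1411 -0.3652] rot [-0.0005  0.      0.0046]
```

```bash
python3 -m inch '0 -0.02 0 0 0 0 1; 0 -0.05 0 0 0 0 1; 0 -0.09 0 0 0 0 1; 0 -0.12 0 0 0 0 1; -0.01 -0.12 -0.03 0 0 0 1; -0.02 -0.12 -0.065 0 0 0 1; -0.035 -0.12 -0.1 0 0 0 1; -0.047 -0.12 -0.135 0 0 0 1; -0.06 -0.12 -0.17 0 0 0 1; -0.073 -0.12 -0.21 0 0 0 1; -0.085 -0.12 -0.25 0 0 0 1; -0.1 -0.12 -0.29 0 0 0 1' 90; python3 -c "
from h import *
plan([.586,-.183,.2],None)"
```

```text
time_s: 4.5
eef_pos: [0.5761, -0.105, 0.1976]
tool_rot: [0.691, -0.69, -0.154, 0.152]
ft_force: [1.7, 0.1, -0.9]
finger_gap: 0.0405
t 4.5 pos [ 0.5761 -0.105   0.1976] jaw yaw 25.0 approach [ 0.002  0.002 -1.   ] q [ 0.57  0.53 -0.6   1.55  0.32  1.16  0.34] F [ 1.7  0.1 -0.9] gap 0.0405
shift [-0.0239 -0.0025 -0.0749] rot [-0.0008  0.      0.0022]
```

```bash
python3 -m inch '-0.012 -0.035 -0.035 0 0 0 1; -0.024 -0.06 -0.075 0 0 0 1; -0.024 -0.075 -0.075 0 0 0 1; -0.024 -0.075 -0.075 0 0 0 1; -0.024 -0.075 -0.075 0 0 0 1; -0.024 -0.075 -0.075 0 0 0 1' 90; python3 - <<'E'
from h import *
from bench import vision
import pickle
d={}
for n in("wrist","top","scene"):d[n]=vision.camera(n)
plan([.586,-.183,.27],None)
pickle.dump(d,open("d3.pkl","wb")); cv2.imwrite("pics/w3.png",d["wrist"]["color"][:,:,::-1])
for z in(.067,.042,.03): print(z,proj(d["wrist"],np.array([.586,-.183,z])))
E
```

```text
time_s: 5.0
eef_pos: [0.5854, -0.1795, 0.2714]
tool_rot: [0.692, -0.689, -0.153, 0.153]
ft_force: [-0.4, 0.8, -1.4]
finger_gap: 0.0405
t 5.15 pos [ 0.5852 -0.1792  0.271 ] jaw yaw 25.1 approach [-0.002  0.003 -1.   ] q [ 0.65  0.53 -0.6   1.36  0.29  1.34  0.49] F [ 0.2  0.2 -1.1] gap 0.0402
shift [-0.0009  0.001  -0.0038] rot [-0.0037 -0.     -0.0002]
0.067 (np.float64(248.20466272771836), np.float64(180.6770568468661))
0.042 (np.float64(248.2363574171247), np.float64(173.4007768648966))
0.03 (np.float64(248.24988556788082), np.float64(170.29506375069283))
```

View pics/w3.png

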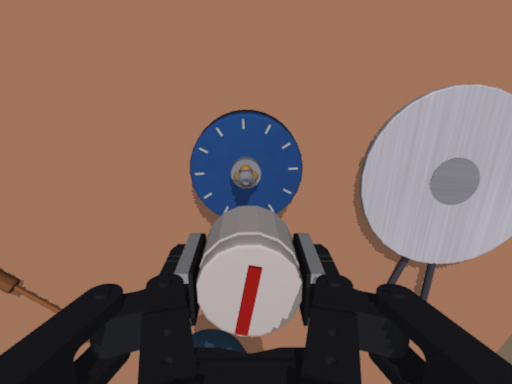

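The stud shows at about (246,177), the housing's centre at (246,165), and the held dial's top at (249,286). I'll measure the dial against the stud in this one view.

```bash
python3 - <<'E'
from h import *
import pickle
d=pickle.load(open("d3.pkl","rb")); c=d["wrist"]; im=c["color"]; h=cv2.cvtColor(im,cv2.COLOR_RGB2HSV)
# housing
m=((h[...,0]>100)&(h[...,0]<130)&(h[...,1]>120)&(h[...,2]>60)).astype(np.uint8); m[206:]=0
n=m.copy(); ct=max(cv2.findContours(n,0,2)[0],key=cv2.contourArea)
p=ct[:,0]; p=p[p[:,1]<203]; p=p[(np.hypot(p[:,0]-246,p[:,1]-166)>45)]; e=cv2.fitEllipse(p); print("housing",e,onz(c,*e[0],.03).round(4))
# stud: non-blue in housing centre
k=np.zeros_like(m); k[152:196,228:265]=1
s=((m==0)&(k==1)).astype(np.uint8); ct=max(cv2.findContours(s,0,2)[0],key=cv2.contourArea); e=cv2.fitEllipse(ct); print("stud blob",cv2.boundingRect(ct),e,"seat",onz(c,*e[0],.042).round(4))
# dial top
for V in(150,165,180):
    w=((h[...,1]<60)&(h[...,2]>V)).astype(np.uint8); w[:,:190]=0; w[:,305:]=0; w[:200]=0; w[345:]=0
    w=cv2.morphologyEx(w,cv2.MORPH_OPEN,np.ones((3,3)))
    ct=max(cv2.findContours(w,0,2)[0],key=cv2.contourArea); e=cv2.fitEllipse(cv2.convexHull(ct)); print("dial",V,cv2.boundingRect(ct),e,onz(c,*e[0],.271-.039).round(4))
t=d["top"]; 
a=cv2.resize(im[145:215,210:280,::-1],(400,400),interpolation=cv2.INTER_NEAREST)
b=cv2.resize(im[195:345,175:325,::-1],(400,400)); cv2.imwrite("pics/z3.png",np.hstack([a,b]))
E
```

```text
housing ((245.5777130126953, 166.91744995117188), (109.79177856445312, 110.6668930053711), 175.83116149902344) [ 0.5823 -0.1811  0.03  ]
stud blob (231, 157, 31, 32) ((245.6202392578125, 172.60751342773438), (30.130582809448242, 31.810218811035156), 176.8411102294922) seat [ 0.5835 -0.1833  0.042 ]
dial 150 (197, 244, 104, 92) ((248.225341796875, 288.9519958496094), (92.28730010986328, 103.28993225097656), 83.6610107421875) [ 0.5845 -0.1794  0.232 ]
dial 165 (197, 245, 104, 90) ((248.0204315185547, 288.8686828613281), (90.63680267333984, 102.53720092773438), 82.85426330566406) [ 0.5845 -0.1794  0.232 ]
dial 180 (199, 245, 98, 51) ((246.2381591796875, 271.99200439453125), (51.902366638183594, 98.3450698852539), 85.06874084472656) [ 0.5808 -0.1732  0.232 ]
```

View pics/z3.png

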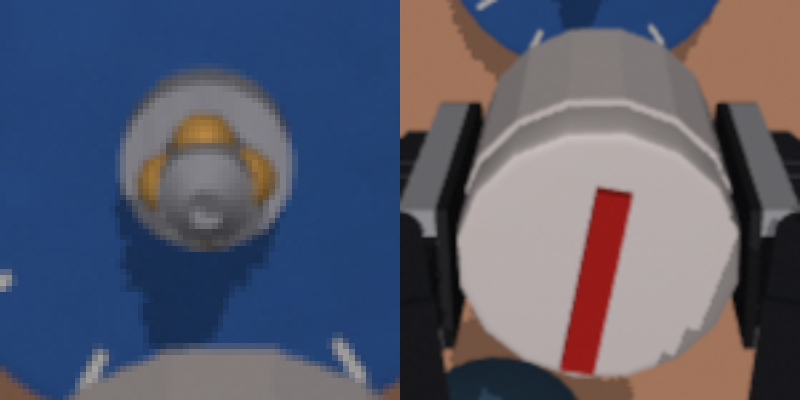

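The crop shows the seat centred at about (246.1,172.2) and the tip at (245.9,182.6). The dial's top face is centred at about (249.2,290), and the grip is square.

```bash
python3 - <<'E'
from h import *
import pickle
d=pickle.load(open("d3.pkl","rb")); c=d["wrist"]
a=onz(c,246.1,172.2,.042); t=onz(c,245.9,182.6,.067); q=onz(c,249.2,290.2,.232)
print(a,t,q); tg=(a+t)/2
R=cur()[1].as_matrix(); print("dial->stud in tool axes",R.T@(tg-q))
plan([tg[0],tg[1],.2],None)
E
```

```text
[ 0.58372519 -0.18280023  0.042     ] [ 0.584938   -0.18538301  0.067     ] [ 0.58510361 -0.17974136  0.232     ]
dial->stud in tool axes [-0.00251274  0.17748582 -0.00427101]
t 5.15 pos [ 0.5852 -0.1792  0.271 ] jaw yaw 25.1 approach [-0.002  0.003 -1.   ] q [ 0.65  0.53 -0.6   1.36  0.29  1.34  0.49] F [ 0.2  0.2 -1.1] gap 0.0402
shift [-0.0029  0.071  -0.0044] rot [-0.0037 -0.     -0.0002]
```

```bash
python3 -m inch '-0.0025 0.03 -0.0043 -0.003 0 0 1; -0.0025 0.06 -0.0043 -0.003 0 0 1; -0.0025 0.085 -0.0043 -0.003 0 0 1; -0.0025 0.105 -0.0043 -0.003 0 0 1; -0.0025 0.112 -0.0043 -0.003 0 0 1; -0.0025 0.112 -0.0043 -0.003 0 0 1; -0.0025 0.112 -0.0043 -0.003 0 0 1' 100; python3 - <<'E'
from h import *
from bench import vision
import pickle
plan([.5845,-.1837,.12],None)
d={n:vision.camera(n) for n in("scene","top","wrist")}
pickle.dump(d,open("d4.pkl","wb"))
s=d["scene"]["color"]; w=d["wrist"]["color"]
a=cv2.resize(s[155:215,205:265,::-1],(400,400),interpolation=cv2.INTER_CUBIC); b=cv2.resize(w[60:360,100:400,::-1],(400,400)); cv2.imwrite("pics/z4.png",np.hstack([a,b]))
E
```

```text
time_s: 5.73
eef_pos: [0.5858, -0.1854, 0.1608]
tool_rot: [-0.69, 0.691, 0.154, -0.152]
ft_force: [1.0, -0.7, -0.6]
finger_gap: 0.0404
t 5.73 pos [ 0.5858 -0.1854  0.1608] jaw yaw 25.0 approach [ 0.003 -0.    -1.   ] q [ 0.65  0.62 -0.56  1.51  0.35  1.12  0.45] F [ 1.  -0.7 -0.6] gap 0.0404
shift [-0.0006  0.0408  0.0022] rot [ 0.0016 -0.      0.0022]
```

View pics/z4.png

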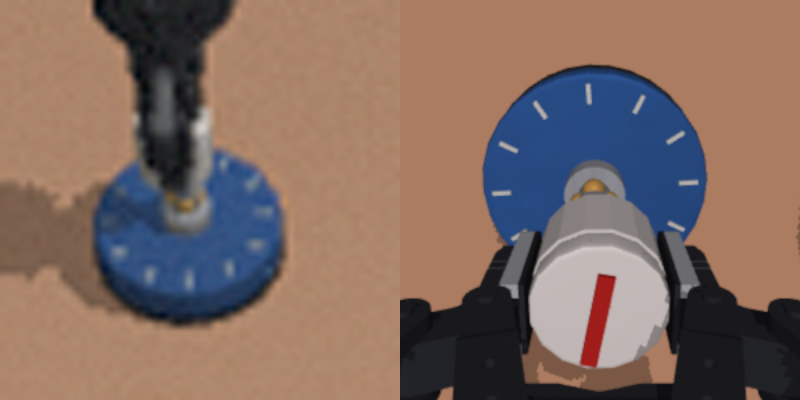

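The dial hangs in line over the stud: seat centre and dial underside are both at column ≈595 in the crop. Now I'll come down slowly over the tip.

```bash
python3 -m inch '0 0.006 0 0 0 0 1; 0 0.012 0 0 0 0 1; 0 0.017 0 0 0 0 1; 0 0.021 0 0 0 0 1; 0 0.021 0 0 0 0 1' 100; python3 -c "
from h import *
plan([.5845,-.1837,.12],None)"
```

```text
time_s: 6.3
eef_pos: [0.5851, -0.1853, 0.1389]
tool_rot: [0.691, -0.69, -0.153, 0.152]
ft_force: [-1.7, 1.7, 3.9]
finger_gap: 0.0401
t 6.3 pos [ 0.5851 -0.1853  0.1389] jaw yaw 25.0 approach [ 0.001  0.001 -1.   ] q [ 0.64  0.64 -0.55  1.53  0.36  1.08  0.44] F [-1.7  1.7  3.9] gap 0.0401
shift [0.0001 0.0189 0.0017] rot [-0.0001  0.      0.0011]
```

```bash
python3 -m inch '0 0 0.0015 0 0 0 1; 0 0 0.0015 0 0 0 1' 100;  python3 -m inch '0 0.0015 0 0 0 0 1; 0 0.003 0 0 0 0 1; 0 0.003 0 0 0 0 1' ; python3 -m inch '0 0.0015 0 0 0 0 1; 0 0.003 0 0 0 0 1; 0 0.003 0 0 0 0 1'
```

```text
time_s: 6.47
eef_pos: [0.5849, -0.1843, 0.1397]
tool_rot: [-0.69, 0.691, 0.154, -0.152]
ft_force: [-0.8, 1.4, 1.0]
finger_gap: 0.0402
time_s: 6.72
eef_pos: [0.585, -0.1844, 0.1367]
tool_rot: [-0.69, 0.691, 0.154, -0.152]
ft_force: [-2.4, 2.5, 4.5]
finger_gap: 0.0405
time_s: 6.97
eef_pos: [0.585, -0.1844, 0.1342]
tool_rot: [-0.69, 0.691, 0.153, -0.152]
ft_force: [-2.6, 2.4, 8.4]
finger_gap: 0.0403
```

```bash
python3 -m inch '0 -0.004 0.001 0 0 0 1; -0.0007 -0.004 0.002 0 0 0 1; -0.0007 -0.004 0.002 0 0 0 1';  python3 -m inch '0 0.002 0 0 0 0 1; 0 0.004 0 0 0 0 1; 0 0.004 0 0 0 0 1'
```

```text
time_s: 7.22
eef_pos: [0.584, -0.1835, 0.1378]
tool_rot: [-0.69, 0.691, 0.154, -0.151]
ft_force: [0.5, 1.7, -0.0]
finger_gap: 0.0404
time_s: 7.47
eef_pos: [0.5833, -0.1835, 0.1326]
tool_rot: [-0.69, 0.691, 0.153, -0.152]
ft_force: [-0.4, 1.5, 0.9]
finger_gap: 0.0399
```

The contact was the cone, and after centring the push is gone. Next come the balls.

```bash
python3 -m inch '0 0.001 0.0005 0 0 0 1; 0 0.002 0.0005 0 0 0 1; 0 0.002 0.0005 0 0 0 1';  python3 -m inch '0 0.001 0 0 0 0 1; 0 0.002 0 0 0 0 1; 0 0.002 0 0 0 0 1'; python3 -m inch '0 0.001 0 0 0 0 1; 0 0.002 0 0 0 0 1; 0 0.002 0 0 0 0 1'
```

```text
time_s: 7.72
eef_pos: [0.5834, -0.1827, 0.1314]
tool_rot: [-0.69, 0.691, 0.154, -0.152]
ft_force: [-0.1, 1.6, 2.1]
finger_gap: 0.0403
time_s: 7.97
eef_pos: [0.5835, -0.1826, 0.1297]
tool_rot: [-0.69, 0.691, 0.154, -0.152]
ft_force: [-1.0, 0.8, 3.7]
finger_gap: 0.04
time_s: 8.22
eef_pos: [0.5835, -0.1827, 0.1279]
tool_rot: [-0.69, 0.691, 0.154, -0.152]
ft_force: [-1.4, 2.4, 5.7]
finger_gap: 0.0399
```

```bash
for i in 1; do :; done; python3 -m inch '0 0.001 0 0 0 0 1; 0 0.002 0 0 0 0 1; 0 0.002 0 0 0 0 1';  python3 -m inch '0 0.001 0 0 0 0 1; 0 0.002 0 0 0 0 1; 0 0.002 0 0 0 0 1'; python3 -m inch '0 0.001 0 0 0 0 1; 0 0.001 0 0 0 0 1'; python3 -m inch '0 0.001 0 0 0 0 1; 0 0.001 0 0 0 0 1'
```

```text
time_s: 8.47
eef_pos: [0.5837, -0.1826, 0.1263]
tool_rot: [-0.69, 0.691, 0.154, -0.152]
ft_force: [-1.7, 3.0, 7.2]
finger_gap: 0.04
time_s: 8.72
eef_pos: [0.5838, -0.1826, 0.1247]
tool_rot: [-0.69, 0.691, 0.154, -0.151]
ft_force: [-2.3, 1.6, 8.3]
finger_gap: 0.0403
time_s: 8.88
eef_pos: [0.5836, -0.1826, 0.1235]
tool_rot: [-0.69, 0.691, 0.154, -0.152]
ft_force: [-0.5, 1.1, -0.2]
finger_gap: 0.0404
time_s: 9.05
eef_pos: [0.5833, -0.1832, 0.121]
tool_rot: [-0.69, 0.691, 0.153, -0.152]
ft_force: [0.1, 0.2, 0.9]
finger_gap: 0.0402
```

It clicked: the force dropped from 8.3 N to about 0, with the dial at the home height of 0.121. Now I'll push the spindle in.

```bash
python3 -m inch '0 0.002 0 0 0 0 1; 0 0.004 0 0 0 0 1; 0 0.004 0 0 0 0 1';  python3 -m inch '0 0.001 0 0 0 0 1; 0 0.003 0 0 0 0 1; 0 0.003 0 0 0 0 1'; python3 -m inch '0 0.001 0 0 0 0 1; 0 0.002 0 0 0 0 1; 0 0.002 0 0 0 0 1'
```

```text
time_s: 9.3
eef_pos: [0.5834, -0.1832, 0.1175]
tool_rot: [-0.69, 0.691, 0.153, -0.152]
ft_force: [-1.7, 0.8, 6.0]
finger_gap: 0.0404
time_s: 9.55
eef_pos: [0.5834, -0.1832, 0.1152]
tool_rot: [-0.69, 0.691, 0.153, -0.152]
ft_force: [-2.3, 0.3, 8.5]
finger_gap: 0.0402
time_s: 9.8
eef_pos: [0.5834, -0.1832, 0.1138]
tool_rot: [-0.69, 0.691, 0.153, -0.152]
ft_force: [-3.4, 0.5, 9.8]
finger_gap: 0.0401
```

```bash
python3 -m inch '0 0.001 0 0 0 0 1; 0 0.002 0 0 0 0 1; 0 0.002 0 0 0 0 1';  python3 -m inch '0 0.0005 0 0 0 0 1; 0 0.001 0 0 0 0 1; 0 0.001 0 0 0 0 1; 0 0.001 0 0 0 0 1'
```

```text
time_s: 10.05
eef_pos: [0.5835, -0.1832, 0.1134]
tool_rot: [-0.689, 0.692, 0.153, -0.152]
ft_force: [-6.2, 0.6, 16.9]
finger_gap: 0.0401
time_s: 10.38
eef_pos: [0.5835, -0.1832, 0.1133]
tool_rot: [-0.689, 0.692, 0.153, -0.152]
ft_force: [-7.5, 2.0, 21.5]
finger_gap: 0.0399
```

The spindle is on its bottom stop: the force rises steeply while the height holds at 0.1133. I'll ease slightly and check by eye.

```bash
python3 -m inch '0 -0.0007 0 0 0 0 1; 0 -0.0007 0 0 0 0 1; 0 -0.0007 0 0 0 0 1; 0 -0.0007 0 0 0 0 1; 0 -0.0007 0 0 0 0 1; 0 -0.0007 0 0 0 0 1'; python3 - <<'E'
from h import *
from bench import vision
plan([.5835,-.1832,.113],None)
s=vision.camera("scene")["color"]; w=vision.camera("wrist")["color"]
a=cv2.resize(s[120:270,165:345,::-1],(400,333),interpolation=cv2.INTER_CUBIC); b=cv2.resize(w[60:360,80:440,::-1],(400,333)); cv2.imwrite("pics/z5.png",np.hstack([a,b]))
plan([.5835,-.1832,.113],None)
E
```

```text
time_s: 10.88
eef_pos: [0.5835, -0.1832, 0.1134]
tool_rot: [-0.689, 0.692, 0.153, -0.152]
ft_force: [-6.4, 0.6, 18.2]
finger_gap: 0.04
t 10.88 pos [ 0.5835 -0.1832  0.1134] jaw yaw 24.9 approach [ 0.003 -0.003 -1.   ] q [ 0.64  0.66 -0.54  1.56  0.38  1.02  0.42] F [-6.4  0.6 18.2] gap 0.04
shift [-0.      0.0004 -0.    ] rot [ 0.0037 -0.      0.0015]
t 10.98 pos [ 0.5835 -0.1832  0.1134] jaw yaw 24.9 approach [ 0.003 -0.003 -1.   ] q [ 0.64  0.66 -0.54  1.56  0.38  1.02  0.42] F [-6.4  0.9 18.2] gap 0.0399
shift [-0.      0.0004 -0.    ] rot [ 0.0037 -0.      0.0014]
```

View pics/z5.png

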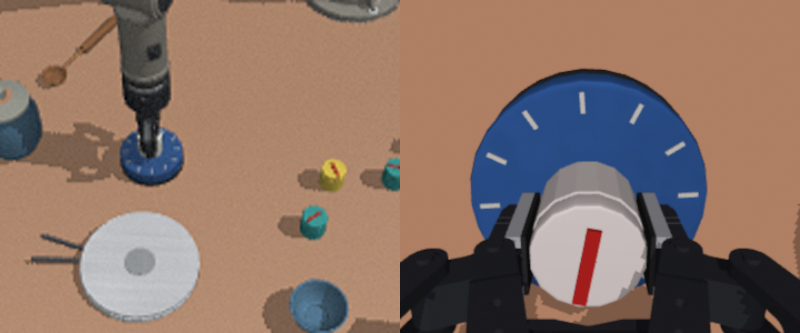

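The dial sits square and low on the timer, no seat or balls are visible, and the bystanders I can see are undisturbed. The push is steady at 18 N, so I'm handing in.

```bash
python3 -c "
from bench import workorder
print(workorder.close_job())"
```

```text
the job is handed in; nothing more can be done
None
```

The white dial is snapped onto the timer's stud, and the fingers were still pushing it down when I handed the job in at about 11 s of the 50 s allowed.

- **Fitting:** I gripped the dial by its sides and centred it over the stud. The first contact was off-centre on the stud's cone, with about 8 N of push and 3.5 N sideways. I backed off, shifted about 2 mm and came down again.
- **Click:** The push rose to 8.3 N and dropped suddenly to about 0. The tool was then at 0.121 m, the height expected with the dial fully home.
- **Final push:** The tool went down another 7.6 mm to the spindle's bottom stop, where the force rose steeply to 21.5 N while the height stayed the same. I eased it and handed in at a steady 18 N down with a 100 N grip.
- **Last picture:** The dial is square and low on the housing, and the other kitchen things in view look undisturbed.

**Disagreements:** A sideways force of about 6 N remains at the stop. My picture-based estimates of the stud's position differed from each other by 2–3 mm, so the final centring was done by force. I have no direct reading of the spindle joint; its depth is inferred from the tool's height and the force.

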